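Re-rack the condiments in reverse order

TASK

The dark rack is being taken away, and the light one will be used from the other side of the counter. Move the wooden mill, the salt carton, the spice jar and the squat honey jar from the dark rack into the light rack, one in each compartment, in the reverse order: what stands leftmost in the dark rack goes to the rightmost compartment, and so on. Keep each one upright throughout, and leave all four standing on the floor of the light rack.

Things in the scene. Friction and masses are not known exactly. Their poses are not given: they have to be found in the camera images.
- old_rack: dark wooden rack with a steel gallery rail, fixed, 108 mm along its x, 368 mm along its y (the row), floor board 12 mm thick, rail top 34 mm above the counter, no dividers; holds the four things on cork pads at the start. Origin: centre of the underside, z up, y along the row to the robot's left (turned at most 0.18 rad). Its four places are at y = +135, +45, -45, -135 mm, x = 0
- new_rack: light wooden rack of the same outer size, brass rail, fixed, empty; three low dividers (6 mm thick, tops 29 mm above the counter) make four compartments, 84 mm along y, 92 mm along x, floor 12 mm up, rail tops 34 mm. Origin and axes as old_rack (turned at most 0.18 rad); centres at y = +135, +45, -45, -135 mm, x = 0. A wall shelf juts to 0.62 m from the robot, 0.44 m up: carry across in straight lines short of it
- mill_centre (a point): turned wooden salt mill, round, 56 mm across and 165 mm tall, with a narrow waist (42 mm across, 64 to 87 mm above its foot), a rounded head (about 52 mm across, 109 to 156 mm above the foot) and a small top knob (18 mm); 0.32 kg. This point: on its upright axis half-way up (82.5 mm above its foot); z is up
- salt_centre (a point): upright carton of salt, 45 mm along its own x, 63 mm along its own y, 112 mm tall; light (0.04 kg). It starts within 0.15 rad of the old rack's yaw. This point: on its upright axis half-way up (56 mm above its foot); z is up
- spice_centre (a point): small round spice jar with a dark cap, 41 mm across and 105 mm tall, straight-sided; 0.11 kg. This point: on its upright axis half-way up (52.5 mm above its foot); z is up
- honey_centre (a point): squat round honey jar of amber glass with a brass-coloured cap and no label, 60 mm across and straight-sided up to 50 mm above its foot, shoulder narrowing above that, cap 53 mm across from 69 to 85 mm; 0.3 kg. This point: on its upright axis half-way up (42.5 mm above its foot); z is up
- mill_pad: round cork pad, 74 mm across, 3 mm thick, fixed in the old rack at one of its four places under the wooden mill at the start (it stays there and so marks where the wooden mill came from). Origin: centre of the pad's underside
- salt_pad: round cork pad, 74 mm across, 3 mm thick, fixed in the old rack at one of its four places under the salt carton at the start (it stays there and so marks where the salt carton came from). Origin: centre of the pad's underside
- spice_pad: round cork pad, 74 mm across, 3 mm thick, fixed in the old rack at one of its four places under the spice jar at the start (it stays there and so marks where the spice jar came from). Origin: centre of the pad's underside
- honey_pad: round cork pad, 74 mm across, 3 mm thick, fixed in the old rack at one of its four places under the honey jar at the start (it stays there and so marks where the honey jar came from). Origin: centre of the pad's underside
Not all that is in view belongs to the job. Leave any purple look-alike of the part that bears spice_centre alone.

How it is judged:
By the outcome, as a careful person would: the job done as asked, in the order asked, and still so for the second after the job is handed in, with the robot touching nothing.
It also fails if it takes over 115 s, if anything falls off the work surface, if the arm or the gripper's body presses on something with over 40 N, if the wrist force passes 120 N, or if a joint passes its speed limit or range.

ROBOT

A 6-joint arm with a two-finger parallel gripper is mounted at the origin on a cart in front of the work surface, level with it; the furniture and walls round the work are solid. World frame = base frame: x ahead of the robot, y to its left, z up, the work surface at z = 0. Lengths are in m, angles in degrees, forces in N, time in s.
With the tool pointing down it reaches from about 0.375 to 0.9 m from the base axis. Payload 3.1 kg.
Tool frame: the origin (TCP) lies at the very end of the fingers, on their centre line; the grasp point (between the pads) lies 19 mm behind it (grip_point_offset is the distance from the TCP to the grasp point, in m); y points along the fingers, x is the direction in which the jaws open and shut, and the axes are right-handed (so a half turn about y gives the same grasp; the last joint's range is limited). The gripper opens to 87 mm and grips with 3 to 60 N. Pads are 19 mm wide; open, the fingers measure 117 mm over their backs; the gripper's body (75 mm by 190 mm) begins 51 mm behind the grasp point.
Start: joints at [54.001, 30.224, 82.088, -0, 67.689, -10.227], TCP at [0.272, 0.563, 0.223] pointing down, gripper open.
Joint ranges: [-176.69, 176.69], [-43.24, 126.21], [12.49, 139.97], [-82, 262], [0, 151.66], [-163.58, 163.58]. Speed limits (degrees/s): [159.86, 159.86, 180, 180, 180, 180].

INTERFACE

Orientations are given as a 3x3 rotation matrix whose columns are the frame's x, y, z axes.
In Python, from rig import * gives the robot as it stands.
- The arm moves only by the tool send_rows, never from a script. Its argument "moves" is text: rows parted by semicolons, each of 5 numbers parted by spaces: the finger opening in mm, from 0 to 87, then the shift along the tool's x, y, z in mm, then the turn about the tool's y in degrees. In form: fingers dx dy dz yaw; .... A call has 1 to 20 rows; each row shifts and turns the commanded pose from where the row before left it, along the tool's axes as they then stand; what a row does not reach is not made up. A row lasts 1/12 s, in which the tool goes at most 41.7 mm and 7.16 degrees, less where a joint would pass 70% of its speed; a pose out of reach is approached as far as the arm can. A call is refused whole if a number of a shift passes 41.7 or a number of a turn 7.16, either way. A call with a gripper value outside its range is refused whole. The fingers move at their own pace and stop on an object; the grip force is fixed at half the most. Time passes only in rows, so rows that do not move let the fingers close. It gives the time, the measured TCP pose, the force and the opening at its end, in the units of the state.
- read_state(): the state, without advancing time (a new reading comes with each control period).
- capture(name): name is "side" or "top" or "wrist"; returns a dict with "image" (384x512x3 uint8, blue, green, red), "z_map" (384x512 float32, m along the optical axis (not along the pixel's ray), 0 where there is no reading), "mtx" (3x3 intrinsics, pixels), "distortion" ([k1, k2, p1, p2, k3] as OpenCV has them; the pictures are not rectified), "origin" and "rotation" of the camera in the world; the wrist camera has in their place "tool_from_camera" (4x4, takes a point from camera to tool coordinates, whose origin is the TCP and whose axes are the tool frame's). Camera axes: x right, y up, looking along -z (the intrinsics and any distortion apply to the point x, -y, -z); pixel columns grow to the right and rows downward; lengths in m; the calibration is good to about 2 mm. A picture is of the moment at which its call begins: read the wrist's pose just before it.
- hand_in(): hands the job in, once; it reports no verdict.
Trained networks look in a picture, given as the dict that the camera call returned (one of the last four; its "shot" number tells which), for a name from the list of things; names that differ only in an ending like _2 or _b are one class to them, and where a whole thing is asked for, a point or a joint stands for the part that bears it (a point fixed in the world has none). Each returns a list of dicts, best first, with "p" (0 to 1); they miss things now and then, are a little off and sometimes report something else, mostly with a low value. They report only what shows in the picture. A call takes as long as a camera call. They do not tell look-alikes from the thing itself.
- search_frame(picture, name): "bbox" ([left, top, right, bottom] in pixels, round what is visible of it).
- masks_of(picture, name): "region" (384x512 bool, what is visible of it) and "bbox" ([left, top, right, bottom] in pixels, round what is visible of it).
- mark_of(picture, name): "pixel" ([row, column] in pixels: a listed point, or the origin of a listed thing).
The state is a dict: "time_s": time; "joint_positions": joint angles; "qvel": joint speeds; "tau": joint torques, N m; "position": TCP position; "tcp_rot": TCP orientation; "force": force on the tool from outside, world axes, zero at the start; "moment": the same for the moment, N m; "opening": opening from 0.0 (shut) to 1.0 (fully open).
Only numpy, scipy, OpenCV 4.12 (cv2) and the standard library are available. Lean on these libraries where they do the work, as an engineer would, in place of code of your own. Each camera call takes 0.05 s, during which the arm holds its last target. There are 200 camera calls.

## Working session

There is one attempt and no reset: what is moved stays moved. The work goes in short steps, Python scripts to look and compute and a tool call to move; the robot and the scene stay as the last step left them, time stands still between calls to the robot, and variables do not carry over. Pictures are saved under pics/ and viewed, about 12 in all and at most 16, crops included, and the job is handed in when it is done.

Besides the shell and the picture viewer there is one more tool, called after "Call:" in YAML: its name, and indented under it one key for each argument. send_rows: Moves the arm, as the interface text tells. Its arguments: {"type":"object","properties":{"moves":{"type":"string"}},"required":["moves"]}

```bash
ls; mkdir -p pics; cat > h.py <<'E'
from rig import *
import numpy as np, cv2
def pose(c,st=None):
    if "origin" in c: return np.array(c["rotation"]),np.array(c["origin"])
    st=st or read_state(); T=np.array(c["tool_from_camera"]); R=np.array(st["tcp_rot"])
    return R@T[:3,:3], R@T[:3,3]+np.array(st["position"])
def pts(c,px,z=None,st=None):
    """px: Nx2 (row,col); world points by depth, or on plane z"""
    px=np.array(px,float).reshape(-1,2); R,o=pose(c,st)
    u=cv2.undistortPoints(px[:,::-1].reshape(-1,1,2).copy(),np.array(c["mtx"]),np.array(c["distortion"])).reshape(-1,2)
    d=np.c_[u[:,0],-u[:,1],-np.ones(len(u))]
    dw=d@R.T
    if z is None:
        r=np.clip(px.round().astype(int),0,[383,511]); s=c["z_map"][r[:,0],r[:,1]]
    else: s=(z-o[2])/dw[:,2]
    return o+dw*np.asarray(s)[:,None]
E
python3 - <<'E'
from h import *
s=read_state();print(s["position"],np.round(s["tcp_rot"],3).tolist(),s["opening"],s["time_s"],s["force"])
for n in("side","top"):
    c=capture(n);cv2.imwrite(f"pics/{n}0.png",c["image"]);R,o=pose(c);print(n,o,R[:,2])
    for k in("mill_centre","salt_centre","spice_centre","honey_centre","old_rack","new_rack"):
        for m in mark_of(c,k)[:3]:
            print(k,round(m["p"],2),np.round(m["pixel"]),pts(c,[m["pixel"]]).round(3))
E
```

```text
pics
[0.27127967 0.56225099 0.22157288] [[0.435, -0.001, -0.901], [0.901, -0.002, 0.435], [-0.002, -1.0, 0.0]] 0.9977157876859879 0.0 [-0.05177601  0.0799343   0.7175712 ]
side [ 0.60933154 -1.11162507  1.16635679] [ 0.12085453 -0.72483869  0.67823525]
mill_centre 0.72 [185. 269.] [[0.473 0.068 0.114]]
salt_centre 0.78 [144. 270.] [[0.442 0.327 0.102]]
salt_centre 0.39 [178. 268.] [[0.469 0.072 0.142]]
spice_centre 0.74 [133. 244.] [[0.321 0.413 0.08 ]]
spice_centre 0.54 [158. 268.] [[0.445 0.251 0.09 ]]
honey_centre 0.42 [176. 270.] [[0.476 0.076 0.149]]
old_rack 0.73 [177. 267.] [[0.466 0.069 0.149]]
new_rack 0.93 [266. 255.] [[ 0.468 -0.221  0.016]]
new_rack 0.5 [160. 266.] [[0.44  0.245 0.084]]
top [0.18392973 0.04197774 1.15879683] [-2.04285190e-01 -7.16061880e-04  9.78911155e-01]
mill_centre 0.83 [170. 234.] [[0.452 0.099 0.163]]
salt_centre 0.68 [181. 337.] [[ 0.457 -0.208  0.008]]
salt_centre 0.66 [183. 146.] [[0.428 0.343 0.127]]
spice_centre 0.73 [224. 121.] [[0.317 0.418 0.1  ]]
spice_centre 0.49 [186. 176.] [[0.418 0.262 0.119]]
old_rack 0.67 [186. 197.] [[0.444 0.22  0.015]]
new_rack 0.69 [178. 335.] [[ 0.46  -0.199  0.026]]
new_rack 0.57 [179. 238.] [[0.449 0.093 0.073]]
```

View pics/side0.png

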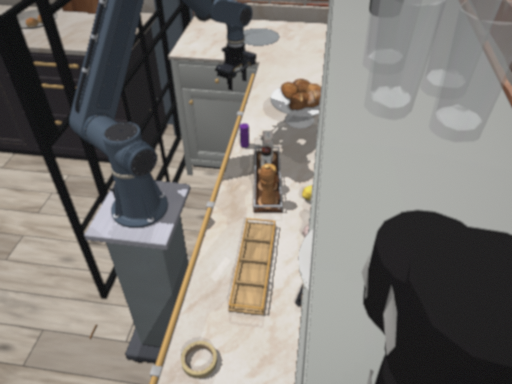

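View pics/top0.png

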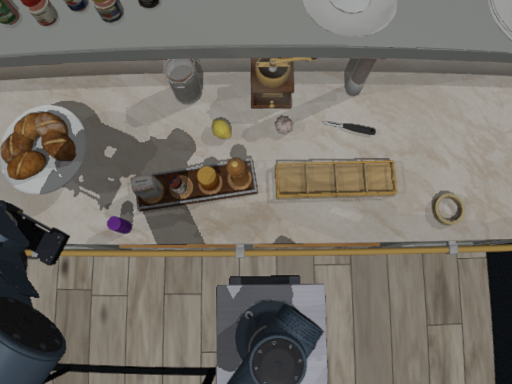

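The top view shows the dark rack with, left to right, the grey carton (146,185), dark-capped spice jar (180,186), honey jar (208,180) and mill (238,173). The light rack is empty at (335,178). Only the purple jar at (118,225) could be mistaken for the spice jar, and I'll leave it alone. Next I'll measure everything and check one close crop.

```bash
python3 - <<'E'
from h import *
c=capture("top"); im=c["image"]
g,k=np.mgrid[0:384,0:512]; P=pts(c,np.c_[g.ravel(),k.ravel()]).reshape(384,512,3)
for n in("old_rack","new_rack"):
    for m in masks_of(c,n)[:2]:
        r=cv2.dilate(m["region"].astype(np.uint8),np.ones((3,3)))>0
        q=P[r&(P[...,2]>.006)&(P[...,2]<.045)]
        if len(q)>50:
            b=cv2.minAreaRect((q[:,:2]*1000).astype(np.float32));print(n,round(m["p"],2),b,len(q),np.percentile(q[:,2],[5,50,95]).round(3))
for n in("mill_centre","salt_centre","spice_centre","honey_centre"):
    for m in masks_of(c,n)[:3]:
        q=P[m["region"]];q=q[q[:,2]>np.percentile(q[:,2],97)-.012]
        print(n,round(m["p"],2),m["bbox"],"topmean",q.mean(0).round(4),"max",q[:,2].max().round(3),"ext",np.ptp(q,axis=0).round(3))
# height map slices in old rack area
cv2.imwrite("pics/crop.png",cv2.resize(im[140:250,90:410],None,fx=2.5,fy=2.5,interpolation=cv2.INTER_CUBIC))
np.save("P.npy",P)
E
```

```text
old_rack 0.95 ((452.2578125, 222.71572875976562), (116.70542907714844, 370.5471496582031), 8.273966789245605) 2280 [0.009 0.013 0.035]
new_rack 0.58 ((463.1378479003906, -202.44058227539062), (116.2243881225586, 367.0708312988281), 1.1846275329589844) 4177 [0.009 0.013 0.034]
mill_centre 0.77 [225.0, 160.3, 248.2, 185.1] topmean [0.4609 0.0938 0.1846] max 1.159 ext [0.297 0.067 0.992]
salt_centre 0.93 [129.2, 170.7, 159.9, 197.0] topmean [0.4258 0.3517 0.1382] max 1.159 ext [0.27  0.348 1.042]
spice_centre 0.64 [164.5, 174.4, 188.2, 195.3] topmean [0.4328 0.2694 0.1258] max 1.159 ext [0.272 0.25  1.047]
spice_centre 0.64 [106.3, 216.4, 129.1, 234.2] topmean [0.3177 0.4301 0.1187] max 1.159 ext [0.152 0.415 1.062]
honey_centre 0.91 [199.1, 166.0, 219.9, 189.9] topmean [0.4505 0.1788 0.116 ] max 1.159 ext [0.296 0.166 1.067]
```

View pics/crop.png

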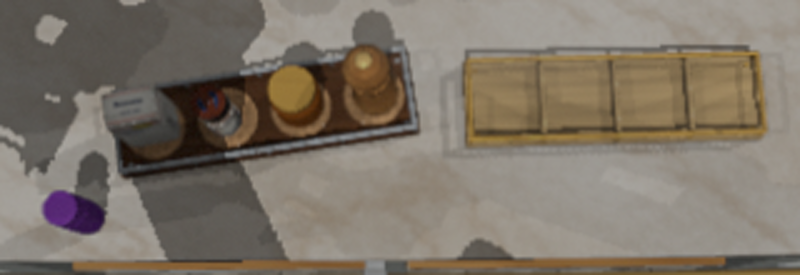

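The crop confirms the order carton, spice, honey, mill in the dark rack, with purple as the only look-alike. Now I'll move above the old rack for a wrist view.

Call:
send_rows:
  moves: "87 0 -20 0 7;87 0 -20 0 7;87 0 -20 0 7;87 0 -20 0 7;87 0 -20 0 7;87 0 -20 0 7;87 0 -20 0 7;87 0 0 0 7;87 10.5 0 -31 0;87 10.5 0 -31 0;87 10.5 0 -31 0;87 10.5 0 -31 0;87 10.5 0 -31 0;87 10.5 0 -31 0;87 10.5 0 -31 0;87 10.5 0 -31 0;87 10.5 0 -31 0;87 10.5 0 -31 0"

```text
time_s: 2.55
position: [0.4204, 0.2695, 0.3627]
tcp_rot: [[0.99, 0.0, -0.143], [0.143, 0.0, 0.99], [0.0, -1.0, 0.0]]
force: [-0.3, 0.8, -1.2]
opening: 1.002
```

```bash
cat >> h.py <<'E'
def stshow():
    s=read_state();R=np.array(s["tcp_rot"]);print("t",s["time_s"],"p",np.round(s["position"],4),"head",np.degrees(np.arctan2(R[1,0],R[0,0])).round(2),"ydown",R[:,1].round(3),"op",round(s["opening"]*87,1),"F",np.round(s["force"],1),"q",np.round(s["joint_positions"]))
    return s
def cloud(c,s=None):
    g,k=np.mgrid[0:384,0:512]; P=pts(c,np.c_[g.ravel(),k.ravel()],st=s).reshape(384,512,3); P[c["z_map"]<=0]=np.nan; return P
E
python3 - <<'E'
from h import *
s=stshow(); c=capture("wrist"); T=np.array(c["tool_from_camera"]);print(T.round(3).tolist())
cv2.imwrite("pics/w1.png",c["image"]); P=cloud(c,s); np.save("W1.npy",P)
for n in("mill_centre","salt_centre","spice_centre","honey_centre"):
    for m in masks_of(c,n)[:2]:
        q=P[m["region"]];q=q[np.isfinite(q[:,0])];q=q[q[:,2]>np.percentile(q[:,2],90)-.006]
        print(n,round(m["p"],2),m["bbox"],"top",np.median(q,0).round(4),((q[:,:2].max(0)+q[:,:2].min(0))/2).round(4),np.ptp(q,axis=0).round(3))
for m in masks_of(c,"old_rack")[:1]:
    q=P[m["region"]];q=q[(q[:,2]>.02)&(q[:,2]<.045)];print(cv2.minAreaRect((q[:,:2]*1000).astype(np.float32)),len(q))
E
```

```text
t 2.55 p [0.4204 0.2695 0.3627] head 8.23 ydown [ 0.  0. -1.] op 87.2 F [-0.3  0.8 -1.2] q [20. 12. 88. -0. 80. 12.]
[[1.0, -0.001, -0.0, 0.002], [0.0, 0.256, -0.967, -0.162], [0.001, 0.967, 0.256, 0.069], [0.0, 0.0, 0.0, 1.0]]
mill_centre 0.74 [260.1, 241.1, 294.9, 295.9] top [0.4657 0.1047 0.1664] [0.4541 0.1968] [0.064 0.212 0.285]
salt_centre 0.69 [259.3, 86.3, 294.2, 135.2] top [0.4325 0.3587 0.126 ] [0.4329 0.3576] [0.05  0.064 0.008]
spice_centre 0.86 [199.8, 24.8, 233.8, 74.0] top [0.3234 0.4369 0.1056] [0.3242 0.4377] [0.038 0.039 0.008]
spice_centre 0.85 [259.2, 152.7, 286.8, 184.5] top [0.4385 0.2714 0.1205] [0.4385 0.2709] [0.039 0.039 0.007]
honey_centre 0.73 [261.8, 196.0, 295.4, 241.5] top [0.4582 0.1823 0.0999] [0.4586 0.1815] [0.052 0.052 0.007]
((450.2915954589844, 223.9891815185547), (104.56100463867188, 360.42913818359375), 8.504851341247559) 1310
```

View pics/w1.png

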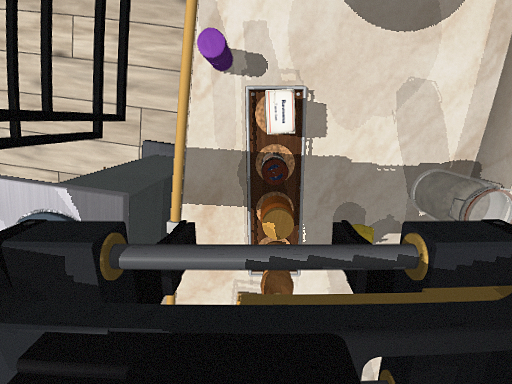

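The wrist view shows the rack with the carton (280,112), spice (273,168), honey (277,218) and mill, partly behind the gripper, at (278,280). The purple jar is off at (212,45). The heights match the given sizes. Next is the carton's yaw.

```bash
python3 - <<'E'
from h import *
P=np.load("W1.npy").reshape(-1,3)
q=P[(np.abs(P[:,0]-.433)<.05)&(np.abs(P[:,1]-.358)<.05)&(np.abs(P[:,2]-.126)<.006)]
b=cv2.minAreaRect((q[:,:2]*1000).astype(np.float32));print(b,len(q))
a=np.radians(8.23)
def rel(t,p,h):
    a=np.radians(h);d=(np.array(t)-p)*1000;return [round(v,1) for v in (d[0]*np.cos(a)+d[1]*np.sin(a),-d[2],-d[0]*np.sin(a)+d[1]*np.cos(a))]
(x,y),_,_=b; print(rel([x/1000,y/1000,.015+.075-.019],[.4204,.2695,.3627],8.23))
E
```

```text
((432.79510498046875, 357.7204895019531), (40.895633697509766, 59.910484313964844), 11.219154357910156) 1275
[np.float64(24.9), np.float64(291.7), np.float64(85.5)]
```

Call:
send_rows:
  moves: "87 6.2 0 21.4 0;87 6.2 0 21.4 0;87 6.3 0 21.4 0;87 6.3 0 21.3 0;87 0 10 0 -3;87 0 30 0 0;87 0 30 0 0;87 0 30 0 0;87 0 30 0 0;87 0 30 0 0;87 0 30 0 0;87 0 25 0 0;87 0 25 0 0;87 0 20 0 0;87 0 15 0 0;87 0 10 0 0;87 0 7 0 0;87 0 0 0 0"

```text
time_s: 4.35
position: [0.4314, 0.3597, 0.0694]
tcp_rot: [[0.981, -0.002, -0.196], [0.196, -0.001, 0.981], [-0.002, -1.0, -0.001]]
force: [0.4, -0.2, -0.0]
opening: 1.0
```

Call:
send_rows:
  moves: "40 0 0 0 0;40 0 0 0 0;40 0 0 0 0;40 0 0 0 0;40 0 0 0 0;40 0 0 0 0;30 0 0 0 0;30 0 0 0 0;30 0 0 0 0;30 0 0 0 0"

```text
time_s: 5.18
position: [0.4325, 0.3592, 0.0707]
tcp_rot: [[0.981, 0.0, -0.195], [0.195, -0.0, 0.981], [0.0, -1.0, -0.0]]
force: [0.1, -0.9, 2.3]
opening: 0.52
```

Call:
send_rows:
  moves: "30 0 -10 0 0;30 0 -20 0 0;30 0 -26 0 0;30 0 -26 0 0;30 0 -26 0 0;30 0 -26 0 0;30 0 -26 0 0;30 0 -26 0 2;30 0 -26 0 2;30 0 -26 0 2;30 0 -26 0 2;30 0 -26 0 2;30 0 0 0 0"

```text
time_s: 6.27
position: [0.4347, 0.3606, 0.3671]
tcp_rot: [[1.0, 0.011, -0.021], [0.021, 0.006, 1.0], [0.011, -1.0, 0.006]]
force: [0.6, 0.7, 0.0]
opening: 0.521
```

Call:
send_rows:
  moves: "30 0.9 0 -20 0;30 0.9 0 -31 0;30 0.9 0 -31 0;30 0.9 0 -31 0;30 0.9 0 -31 0;30 0.9 0 -31 0;30 0.9 0 -31 0;30 0.9 0 -31 0;30 0.9 0 -31 0;30 0.9 0 -31 0;30 0.9 0 -31 0;30 0.9 0 -31 0;30 0.9 0 -31 0;30 0.9 0 -31 0;30 0.9 0 -31 0;30 0.9 0 -31 0;30 0.9 0 -31 0;30 0.9 0 -31 0;30 0 0 -12 0;30 0 0 0 0"

```text
time_s: 7.93
position: [0.4604, -0.2016, 0.3599]
tcp_rot: [[1.0, -0.001, -0.018], [0.018, -0.0, 1.0], [-0.001, -1.0, -0.0]]
force: [0.7, 0.6, 0.2]
opening: 0.516
```

```bash
python3 - <<'E'
from h import *
s=stshow(); c=capture("wrist")
cv2.imwrite("pics/w2.png",c["image"]); P=cloud(c,s); np.save("W2.npy",P)
for m in masks_of(c,"new_rack")[:2]:
    r=cv2.dilate(m["region"].astype(np.uint8),np.ones((5,5)))>0
    q=P[r];q=q[(q[:,2]>.018)&(q[:,2]<.045)];print(m["p"],m["bbox"],cv2.minAreaRect((q[:,:2]*1000).astype(np.float32)),len(q))
    q=q[q[:,2]>.03]
    print(cv2.minAreaRect((q[:,:2]*1000).astype(np.float32)),np.percentile(q[:,2],[5,50,95]))
print([(m["p"],pts(c,[m["pixel"]],.012,s)) for m in mark_of(c,"new_rack")[:2]])
E
```

```text
t 7.9333 p [ 0.4604 -0.2016  0.3599] head 1.03 ydown [-0.001 -0.    -1.   ] op 44.9 F [0.7 0.6 0.2] q [-36.  12.  88.  -0.  80. -37.]
0.71 [215.0, 175.3, 310.7, 292.5] ((463.45904541015625, -226.1703338623047), (16.468589782714844, 102.34041595458984), 89.01828002929688) 31
((463.45904541015625, -226.1703338623047), (16.468589782714844, 102.34041595458984), 89.01828002929688) [0.03218171 0.03340492 0.03456348]
0.57 [233.5, 56.5, 298.6, 179.6] ((461.6224060058594, -128.0267333984375), (105.18489074707031, 212.1875), 0.9038147926330566) 1415
((461.6224060058594, -128.0267333984375), (105.18489074707031, 212.1875), 0.9038147926330566) [0.03078383 0.03346844 0.03528762]
[(0.6, array([[ 0.45775023, -0.20323312,  0.012     ]]))]
```

View pics/w2.png

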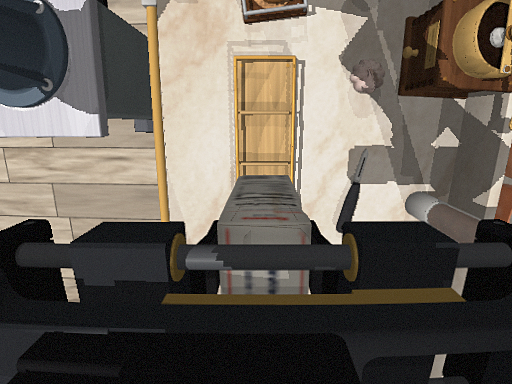

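The wrist view shows the empty light rack's near compartments at (265,85) and (265,145), with the carton held upright at (265,240). The rack comes out at about (0.462, -0.202) with 1° yaw, in agreement with the top view.

Call:
send_rows:
  moves: "30 0.4 0 -20 0;30 0.4 0 -30 0;30 0.4 0 -30 0;30 0.4 0 -30 0;30 0 0 -25.5 0;30 0 20 0 0;30 0 30 0 0;30 0 30 0 0;30 0 30 0 0;30 0 30 0 0;30 0 30 0 0;30 0 30 0 0;30 0 30 0 0;30 0 20 0 0;30 0 15 0 0;30 0 10 0 0;30 0 5 0 0;30 0 0 0 0;30 0 0 0 0;30 0 0 0 0"

```text
time_s: 9.75
position: [0.466, -0.335, 0.0817]
tcp_rot: [[1.0, 0.002, -0.022], [0.022, -0.002, 1.0], [0.002, -1.0, -0.002]]
force: [-0.4, 0.4, -0.4]
opening: 0.517
```

Call:
send_rows:
  moves: "30 0 4 0 0;30 0 4 0 0;30 0 2 0 0;30 0 1 0 0;30 0 1 0 0;30 0 0 0 0;30 0 0 0 0"

```text
time_s: 10.33
position: [0.4651, -0.3348, 0.0685]
tcp_rot: [[1.0, -0.0, -0.021], [0.021, 0.0, 1.0], [-0.0, -1.0, 0.0]]
force: [0.2, 0.6, -0.4]
opening: 0.516
```

Call:
send_rows:
  moves: "30 0 1 0 0;30 0 0 0 0;55 0 0 0 0;60 0 0 0 0;70 0 0 0 0;87 0 0 0 0;87 0 0 0 0;87 0 0 0 0;87 0 0 0 0"

```text
time_s: 11.08
position: [0.4652, -0.3347, 0.0675]
tcp_rot: [[1.0, -0.0, -0.021], [0.021, 0.0, 1.0], [-0.0, -1.0, 0.0]]
force: [0.6, -0.2, 0.3]
opening: 0.949
```

Call:
send_rows:
  moves: "87 0 -10 0 0;87 0 -20 0 0;87 0 -30 0 0;87 0 -30 0 0;87 0 -30 0 0;87 0 -30 0 0;87 0 -30 0 0;87 0 -30 0 0;87 0 -30 0 0;87 0 -30 0 0;87 0 -20 0 0;87 0 0 0 0"

```text
time_s: 12.08
position: [0.4668, -0.3363, 0.3639]
tcp_rot: [[1.0, 0.008, -0.022], [0.022, -0.009, 1.0], [0.008, -1.0, -0.009]]
force: [0.3, -0.7, 1.7]
opening: 1.002
```

```bash
cat >> h.py <<'E'
def go(t,h1,s):
    """turn needed (yaw) and shift in tool axes after the turn, mm"""
    R=np.array(s["tcp_rot"]);h=np.degrees(np.arctan2(R[1,0],R[0,0]));a=np.radians(h1);d=(np.array(t)-s["position"])*1000
    print("yaw",round(h-h1,2),"dx dy dz",np.round([d[0]*np.cos(a)+d[1]*np.sin(a),-d[2],-d[0]*np.sin(a)+d[1]*np.cos(a)],1))
E
python3 - <<'E'
from h import *
s=stshow(); c=capture("wrist"); P=cloud(c,s)
q=P[(abs(P[...,0]-.46)<.06)&(abs(P[...,1]+.335)<.06)&(P[...,2]>.11)&(P[...,2]<.135)]
if len(q): print(np.median(q,0),cv2.minAreaRect((q[:,:2]*1000).astype(np.float32)),len(q))
t=capture("top");P=cloud(t);q=P[(abs(P[...,0]-.46)<.06)&(abs(P[...,1]+.335)<.06)&(P[...,2]>.05)&(P[...,2]<.2)]
q=q[q[:,2]>.11];print(np.median(q,0),q[:,2].max(),cv2.minAreaRect((q[:,:2]*1000).astype(np.float32)))
go([.4385,.2712,.015+.070-.019],8.5,s)
E
```

```text
t 12.0833 p [ 0.4668 -0.3363  0.3639] head 1.24 ydown [ 0.008 -0.009 -1.   ] op 87.2 F [ 0.3 -0.7  1.7] q [-47.  19.  79.   0.  82. -48.]
[ 0.46715796 -0.3332389   0.12295892] ((467.6813659667969, -334.8760986328125), (40.99041748046875, 59.63832473754883), 0.37385132908821106) 1113
  return _methods._mean(a, axis=axis, dtype=dtype,
  ret = um.true_divide(
Traceback (most recent call last):
ValueError: zero-size array to reduction operation maximum which has no identity
```

The carton stands in the rightmost compartment, with its top at 0.123 m. Now the spice jar.

Call:
send_rows:
  moves: "87 -0.7 0 20 0;87 -0.7 0 33 0;87 -0.7 0 33 0;87 -0.7 0 33 0;87 -0.7 0 33 0;87 -0.7 0 33 0;87 -0.7 0 33 0;87 -0.7 0 33 0;87 -0.7 0 33 0;87 -0.7 0 33 0;87 -0.7 0 33 0;87 -0.7 0 33 0;87 -0.7 0 33 0;87 -0.7 0 33 0;87 -0.7 0 33 0;87 -0.7 0 33 0;87 -0.7 0 33 0;87 -0.7 0 33 -2.4;87 -0.7 0 33 -2.4;87 -0.7 0 0 -2.5"

```text
time_s: 13.85
position: [0.4347, 0.2833, 0.3554]
tcp_rot: [[0.988, -0.004, -0.155], [0.155, 0.002, 0.988], [-0.004, -1.0, 0.002]]
force: [0.6, -0.9, -0.1]
opening: 0.998
```

```bash
python3 - <<'E'
from h import *
s=stshow();s=stshow(); go([.4385,.2712,.015+.070-.019],8.5,s)
E
```

```text
t 13.85 p [0.4347 0.2833 0.3554] head 8.94 ydown [-0.004  0.002 -1.   ] op 86.8 F [ 0.6 -0.9 -0.1] q [21. 14. 86.  0. 80. 12.]
t 13.85 p [0.4347 0.2833 0.3554] head 8.94 ydown [-0.004  0.002 -1.   ] op 86.8 F [ 0.6 -0.9 -0.1] q [21. 14. 86.  0. 80. 12.]
yaw 0.44 dx dy dz [  2.  289.4 -12.5]
```

Call:
send_rows:
  moves: "87 2 0 -12.5 0;87 0 20 0 0;87 0 30 0 0;87 0 30 0 0;87 0 30 0 0;87 0 20 0 0;87 0 10 0 0;87 0 0 0 0;87 0 0 0 0"

```text
time_s: 14.6
position: [0.4401, 0.2665, 0.217]
tcp_rot: [[0.989, -0.002, -0.148], [0.148, -0.001, 0.989], [-0.002, -1.0, -0.0]]
force: [-0.1, 0.2, 0.1]
opening: 1.002
```

```bash
python3 - <<'E'
from h import *
s=stshow(); c=capture("wrist"); cv2.imwrite("pics/w3.png",c["image"]); go([.4385,.2712,.015+.070-.019],8.5,s)
P=cloud(c,s)
q=P[(abs(P[...,0]-.4385)<.04)&(abs(P[...,1]-.271)<.04)&(P[...,2]>.1)&(P[...,2]<.135)]
if len(q): print(cv2.minEnclosingCircle((q[:,:2]*1000).astype(np.float32)),np.median(q,0),len(q))
E
```

```text
t 14.6 p [0.4401 0.2665 0.217 ] head 8.53 ydown [-0.002 -0.001 -1.   ] op 87.2 F [-0.1  0.2  0.1] q [19. 22. 98.  0. 60. 10.]
yaw 0.03 dx dy dz [ -0.9 151.    4.9]
((438.8792419433594, 270.93841552734375), 20.50476837158203) [0.43844231 0.27294613 0.12035979] 1387
```

Call:
send_rows:
  moves: "87 -1 5 4.7 0;87 0 20 0 0;87 0 26 0 0;87 0 26 0 0;87 0 26 0 0;87 0 20 0 0;87 0 15 0 0;87 0 10 0 0;87 0 3 0 0;87 0 0 0 0;45 0 0 0 0;45 0 0 0 0;45 0 0 0 0;45 0 0 0 0;30 0 0 0 0;30 0 0 0 0;30 0 0 0 0;30 0 0 0 0;30 0 0 0 0"

```text
time_s: 16.23
position: [0.4386, 0.2711, 0.0666]
tcp_rot: [[0.989, -0.0, -0.148], [0.148, -0.0, 0.989], [-0.0, -1.0, -0.0]]
force: [0.6, -0.2, 1.9]
opening: 0.462
```

Call:
send_rows:
  moves: "30 0 -10 0 0;30 0 -20 0 0;30 0 -30 0 0;30 0 -30 0 0;30 0 -30 0 0;30 0 -30 0 2.5;30 0 -30 0 2.5;30 0 -20 0 2.5;30 0 -10 0 0;30 0 0 0 0"

```text
time_s: 17.07
position: [0.4399, 0.2716, 0.2793]
tcp_rot: [[1.0, 0.005, -0.019], [0.019, 0.002, 1.0], [0.005, -1.0, 0.002]]
force: [-0.0, 0.8, -0.5]
opening: 0.468
```

Call:
send_rows:
  moves: "30 0.9 0 -20 0;30 0.9 0 -30 0;30 0.9 0 -31 0;30 0.9 0 -31 0;30 0.9 0 -31 0;30 0.9 0 -31 0;30 0.9 0 -31 0;30 0.9 0 -31 0;30 0.9 0 -31 0;30 0.9 0 -31 0;30 0.9 0 -31 0;30 0.9 0 -31 0;30 0.9 0 -31 0;30 0.9 0 -31 0;30 0.9 0 -31 0;30 0.9 0 -31 0;30 0.9 0 -24 0;30 0 0 -10 0;30 0 0 0 0;30 0 0 0 0"

```text
time_s: 18.73
position: [0.4624, -0.2454, 0.2751]
tcp_rot: [[1.0, -0.003, -0.017], [0.017, 0.003, 1.0], [-0.003, -1.0, 0.003]]
force: [0.4, 1.0, -0.8]
opening: 0.46
```

```bash
python3 - <<'E'
from h import *
s=stshow(); go([.4628,-.247,.012+.0516],1,s)
E
```

```text
t 18.7333 p [ 0.4624 -0.2454  0.2751] head 1.0 ydown [-0.003  0.003 -1.   ] op 40.0 F [ 0.4  1.  -0.8] q [-40.  19.  93.   0.  69. -41.]
yaw -0.0 dx dy dz [  0.3 211.5  -1.6]
```

Call:
send_rows:
  moves: "30 0 10 -1.6 0;30 0 25 0 0;30 0 30 0 0;30 0 30 0 0;30 0 30 0 0;30 0 30 0 0;30 0 20 0 0;30 0 15 0 0;30 0 10 0 0;30 0 6 0 0;30 0 3 0 0;30 0 0 0 0;30 0 0 0 0;30 0 0 0 0"

```text
time_s: 19.9
position: [0.464, -0.2485, 0.0685]
tcp_rot: [[1.0, 0.002, -0.018], [0.018, -0.001, 1.0], [0.002, -1.0, -0.001]]
force: [-0.8, -0.1, -0.2]
opening: 0.461
```

Call:
send_rows:
  moves: "30 0 2 0 0;30 0 1.5 0 0;30 0 1 0 0;30 0 0 0 0;30 0 0 0 0"

```text
time_s: 20.32
position: [0.4636, -0.2483, 0.0636]
tcp_rot: [[1.0, 0.001, -0.018], [0.018, -0.001, 1.0], [0.001, -1.0, -0.001]]
force: [-1.1, -0.5, 4.1]
opening: 0.463
```

Call:
send_rows:
  moves: "50 0 0 0 0;60 0 0 0 0;70 0 0 0 0;87 0 0 0 0;87 0 0 0 0;87 0 0 0 0;87 0 -10 0 0;87 0 -20 0 0;87 0 -30 0 0;87 0 -30 0 0;87 0 -30 0 0;87 0 -30 0 0;87 0 -30 0 0;87 0 -30 0 0;87 0 -20 0 0;87 0 0 0 0"

```text
time_s: 21.65
position: [0.4655, -0.2497, 0.2988]
tcp_rot: [[1.0, 0.009, -0.018], [0.018, -0.007, 1.0], [0.008, -1.0, -0.007]]
force: [0.6, -0.3, 0.6]
opening: 0.997
```

Call:
send_rows:
  moves: "87 0.2 0 20 0;87 0.2 0 30 0;87 0.2 0 30 0;87 0.2 0 30 0;87 0.2 0 30 0;87 0.2 0 30 0;87 0.2 0 30 0;87 0.2 0 30 0;87 0.2 0 30 0;87 0.2 0 30 0;87 0.2 0 30 0;87 0.2 0 30 0;87 0.2 0 30 0;87 0.2 0 30 0;87 0 0 20 -2.5;87 0 0 0 -2.5;87 0 0 0 -2.5;87 0 0 0 0;87 0 0 0 0"

```text
time_s: 23.23
position: [0.4578, 0.1819, 0.2926]
tcp_rot: [[0.989, -0.001, -0.147], [0.147, -0.0, 0.989], [-0.001, -1.0, -0.0]]
force: [0.8, 0.3, -0.7]
opening: 1.002
```

```bash
python3 - <<'E'
from h import *
s=stshow(); c=capture("wrist"); P=cloud(c,s)
q=P[(abs(P[...,0]-.458)<.04)&(abs(P[...,1]-.182)<.04)&(P[...,2]>.093)&(P[...,2]<.11)]
if len(q): print(cv2.minEnclosingCircle((q[:,:2]*1000).astype(np.float32)),np.median(q,0),len(q))
t=capture("top");P=cloud(t)
for y,z in((-.2483,.117),(-.335,.124)):
    q=P[(abs(P[...,0]-.46)<.05)&(abs(P[...,1]-y)<.04)&(P[...,2]>z-.012)&(P[...,2]<.2)]
    print(len(q),np.median(q,0) if len(q) else "")
cv2.imwrite("pics/t3.png",cv2.resize(t["image"][140:250,90:410],None,fx=2.5,fy=2.5,interpolation=cv2.INTER_CUBIC))
go([.4586,.1818,.015+.046-.019],8.5,s)
E
```

```text
t 23.2333 p [0.4578 0.1819 0.2926] head 8.48 ydown [-0.001 -0.    -1.   ] op 87.2 F [ 0.8  0.3 -0.7] q [ 9. 15. 95. -0. 70.  0.]
((458.4769287109375, 180.95997619628906), 26.4935302734375) [0.45848513 0.18171593 0.10006748] 1243
176 [ 0.45911891 -0.24607858  0.11690613]
325 [ 0.46274721 -0.33183887  0.12241048]
yaw -0.02 dx dy dz [ 7.000e-01  2.506e+02 -2.000e-01]
```

View pics/t3.png

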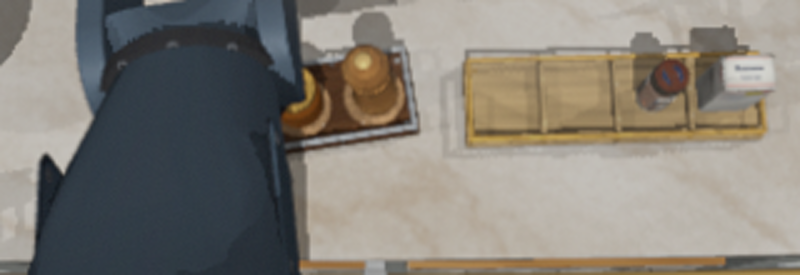

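The crop shows the spice jar (665,85) standing in the third compartment and the carton (738,82) in the fourth. Now the honey jar.

Call:
send_rows:
  moves: "87 0.6 10 0 0;87 0 25 0 0;87 0 30 0 0;87 0 30 0 0;87 0 30 0 0;87 0 30 0 0;87 0 30 0 0;87 0 25 0 0;87 0 15 0 0;87 0 10 0 0;87 0 5 0 0;87 0 0 0 0;87 0 0 0 0;87 0 0 0 0"

```text
time_s: 24.5
position: [0.4599, 0.1821, 0.054]
tcp_rot: [[0.989, 0.002, -0.148], [0.148, 0.0, 0.989], [0.002, -1.0, 0.0]]
force: [0.1, 0.3, 0.1]
opening: 1.003
```

Call:
send_rows:
  moves: "87 -1 4 0 0;87 0 4 0 0;87 0 3 0 0;87 0 0 0 0;65 0 0 0 0;62 0 0 0 0;55 0 0 0 0;50 0 0 0 0;45 0 0 0 0;45 0 0 0 0;45 0 0 0 0;45 0 0 0 0"

```text
time_s: 25.5
position: [0.4578, 0.1818, 0.0421]
tcp_rot: [[0.989, -0.001, -0.148], [0.148, -0.0, 0.989], [-0.001, -1.0, -0.0]]
force: [-0.1, -1.0, 1.0]
opening: 0.679
```

Call:
send_rows:
  moves: "45 0 -6 0 0;45 0 -14 0 0;45 0 -20 0 0;45 0 -28 0 0;45 0 -28 0 0;45 0 -28 0 0;45 0 -28 0 0;45 0 -28 0 0;45 0 -20 0 2.5;45 0 -10 0 2.5;45 0 0 0 2.5;45 0 0 0 0;45 0 0 0 0"

```text
time_s: 26.58
position: [0.4574, 0.1817, 0.2519]
tcp_rot: [[1.0, -0.001, -0.019], [0.019, -0.0, 1.0], [-0.001, -1.0, -0.0]]
force: [-0.3, 0.1, -3.1]
opening: 0.678
```

Call:
send_rows:
  moves: "45 -0.2 0 -12 0;45 -0.2 0 -22 0;45 -0.2 0 -28 0;45 -0.2 0 -28 0;45 -0.2 0 -28 0;45 -0.2 0 -28 0;45 -0.2 0 -28 0;45 -0.2 0 -28 0;45 -0.2 0 -28 0;45 -0.2 0 -28 0;45 -0.2 0 -28 0;45 -0.2 0 -28 0;45 -0.1 0 -15 0;45 0 0 -10 0;45 0 0 0 0;45 0 0 0 0;45 0 0 0 0"

```text
time_s: 28.0
position: [0.461, -0.156, 0.2516]
tcp_rot: [[1.0, -0.001, -0.019], [0.019, 0.001, 1.0], [-0.001, -1.0, 0.001]]
force: [-0.8, 1.5, -2.9]
opening: 0.679
```

```bash
python3 - <<'E'
from h import *
s=stshow(); go([.4612,-.157,.012+.0271],1,s)
E
```

```text
t 28.0 p [ 0.461  -0.156   0.2516] head 1.07 ydown [-0.001  0.001 -1.   ] op 59.1 F [-0.8  1.5 -2.9] q [-32.  17.  99.   0.  63. -33.]
yaw 0.07 dx dy dz [ 2.000e-01  2.125e+02 -1.000e+00]
```

Call:
send_rows:
  moves: "45 0 10 -1 0;45 0 25 0 0;45 0 30 0 0;45 0 30 0 0;45 0 30 0 0;45 0 30 0 0;45 0 20 0 0;45 0 15 0 0;45 0 9 0 0;45 0 5 0 0;45 0 2 0 0;45 0 0 0 0;45 0 0 0 0;45 0 0 0 0"

```text
time_s: 29.17
position: [0.4624, -0.1585, 0.047]
tcp_rot: [[1.0, 0.002, -0.018], [0.018, -0.001, 1.0], [0.002, -1.0, -0.001]]
force: [-0.0, -0.5, -2.6]
opening: 0.677
```

Call:
send_rows:
  moves: "45 0 3 0 0;45 0 2 0 0;45 0 1 0 0;45 0 0.5 0 0;45 0 0 0 0;45 0 0 0 0"

```text
time_s: 29.67
position: [0.4617, -0.1582, 0.0395]
tcp_rot: [[1.0, -0.0, -0.018], [0.018, 0.0, 1.0], [-0.0, -1.0, 0.0]]
force: [-0.7, 0.2, -2.3]
opening: 0.677
```

Call:
send_rows:
  moves: "45 0 0.5 0 0;45 0 0.5 0 0;45 0 0.3 0 0;45 0 0 0 0;45 0 0 0 0"

```text
time_s: 30.08
position: [0.4618, -0.1583, 0.0391]
tcp_rot: [[1.0, 0.0, -0.018], [0.018, -0.0, 1.0], [0.0, -1.0, -0.0]]
force: [-1.0, 0.4, 4.9]
opening: 0.679
```

Call:
send_rows:
  moves: "65 0 0 0 0;75 0 0 0 0;87 0 0 0 0;87 0 0 0 0;87 0 0 0 0;87 0 -10 0 0;87 0 -20 0 0;87 0 -30 0 0;87 0 -30 0 0;87 0 -30 0 0;87 0 -30 0 0;87 0 -30 0 0;87 0 -30 0 0;87 0 -30 0 0;87 0 -30 0 0;87 0 -20 0 0;87 0 0 0 0"

```text
time_s: 31.5
position: [0.4637, -0.1593, 0.3337]
tcp_rot: [[1.0, 0.009, -0.018], [0.018, -0.006, 1.0], [0.009, -1.0, -0.006]]
force: [1.2, 0.2, 0.0]
opening: 0.999
```

Call:
send_rows:
  moves: "87 0 0 20 0;87 0 0 30 0;87 0 0 30 0;87 0 0 30 0;87 0 0 30 0;87 0 0 30 -2.5;87 0 0 18 -2.5;87 0 0 10 -2.5;87 0 0 0 0;87 0 0 0 0;87 0 0 0 0"

```text
time_s: 32.42
position: [0.4565, 0.0388, 0.3281]
tcp_rot: [[0.989, -0.0, -0.147], [0.147, -0.001, 0.989], [-0.0, -1.0, -0.001]]
force: [0.4, -0.9, -0.7]
opening: 1.004
```

```bash
python3 - <<'E'
from h import *
s=stshow(); c=capture("wrist"); P=cloud(c,s)
cv2.imwrite("pics/w4.png",c["image"])
B=P[(abs(P[...,0]-.47)<.045)&(abs(P[...,1]-.091)<.045)]
for a,b in((.122,.14),(.14,.155),(.155,.17),(.173,.19)):
    q=B[(B[:,2]>a)&(B[:,2]<b)]
    if len(q)>5: print(a,b,len(q),cv2.minEnclosingCircle((q[:,:2]*1000).astype(np.float32)),q.mean(0).round(4),q[:,2].max())
go([.470,.091,.015+.130-.019],8.5,s)
E
```

```text
t 32.4167 p [0.4565 0.0388 0.3281] head 8.45 ydown [-0.    -0.001 -1.   ] op 87.3 F [ 0.4 -0.9 -0.7] q [ -9.  10.  96.  -0.  74. -18.]
0.14 0.155 180 ((467.88592529296875, 94.18318939208984), 26.263181686401367) [0.4629 0.0992 0.1516] 0.15499821050434615
0.155 0.17 1025 ((468.4094543457031, 94.01766204833984), 24.087617874145508) [0.4677 0.0945 0.1636] 0.16986445660336513
0.173 0.19 205 ((467.7720642089844, 95.45089721679688), 8.84897518157959) [0.4676 0.0956 0.1785] 0.18089367349643098
yaw -0.05 dx dy dz [ 21.  202.1  49.7]
```

View pics/w4.png

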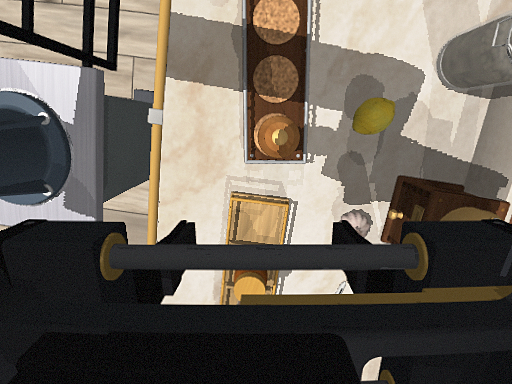

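The wrist view shows the mill at (278,135) with the bare pads behind it, and the honey cap at (250,287) in the light rack. The mill's axis is at (0.468, 0.094). I'll grip it at the head, because the 51 mm palm depth rules out the waist.

Call:
send_rows:
  moves: "87 6.5 0 15 0;87 6.5 0 23 0;87 6.5 0 15 0;87 0 10 0 0;87 0 25 0 0;87 0 30 0 0;87 0 30 0 0;87 0 30 0 0;87 0 25 0 0;87 0 20 0 0;87 0 15 0 0;87 0 8 0 0;87 0 4 0 0;87 0 0 0 0;87 0 0 0 0;87 0 0 0 0"

```text
time_s: 33.8
position: [0.4688, 0.0948, 0.1322]
tcp_rot: [[0.989, 0.002, -0.148], [0.148, -0.0, 0.989], [0.002, -1.0, -0.0]]
force: [-0.0, -0.4, 0.1]
opening: 1.0
```

Call:
send_rows:
  moves: "87 -0.5 3 0 0;87 0 1 0 0;87 0 0 0 0;60 0 0 0 0;55 0 0 0 0;50 0 0 0 0;45 0 0 0 0;40 0 0 0 0;35 0 0 0 0;35 0 0 0 0;35 0 0 0 0;35 0 0 0 0;35 0 -2 0 0;35 0 -4 0 0;35 0 -6 0 0;35 0 -8 0 0;35 0 0 0 0;35 0 0 0 0"

```text
time_s: 35.3
position: [0.468, 0.0949, 0.148]
tcp_rot: [[0.989, 0.002, -0.148], [0.148, -0.0, 0.989], [0.002, -1.0, -0.0]]
force: [-0.1, 0.0, -4.1]
opening: 0.574
```

Call:
send_rows:
  moves: "35 0 -8 0 0;35 0 -14 0 0;35 0 -16 0 0;35 0 -16 0 1.5;35 0 -14 0 1.5;35 0 -8 0 1.5;35 0 -4 0 1.5;35 0 0 0 1.5;35 -1 0 -6 0;35 -1 0 -12 0;35 -1 0 -18 0;35 -1 0 -20 0;35 -1.4 0 -20 0;35 -1.4 0 -20 0;35 -1.4 0 -20 0;35 -1 0 -18 0;35 -1 0 -14 0;35 -1 0 -9 0;35 0 0 -5 0;35 0 0 0 0"

```text
time_s: 36.97
position: [0.459, -0.0681, 0.2272]
tcp_rot: [[1.0, -0.0, -0.017], [0.017, -0.0, 1.0], [-0.0, -1.0, -0.0]]
force: [-0.5, 0.7, -3.8]
opening: 0.577
```

```bash
python3 - <<'E'
from h import *
s=stshow(); go([.4596,-.067,.012+.113],1,s)
c=capture("wrist");cv2.imwrite("pics/w5.png",c["image"])
d=capture("side");cv2.imwrite("pics/s5.png",cv2.resize(d["image"][180:320,200:320],None,fx=4,fy=4,interpolation=cv2.INTER_CUBIC))
E
```

```text
t 36.9667 p [ 0.459  -0.0681  0.2272] head 0.96 ydown [-0. -0. -1.] op 50.2 F [-0.5  0.7 -3.8] q [-22.  17. 104.  -0.  58. -23.]
yaw -0.04 dx dy dz [  0.6 102.2   1.1]
```

View pics/w5.png

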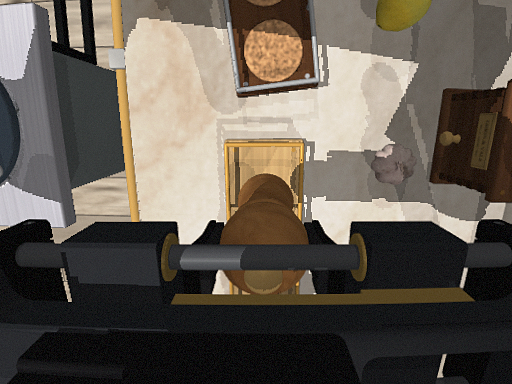

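View pics/s5.png

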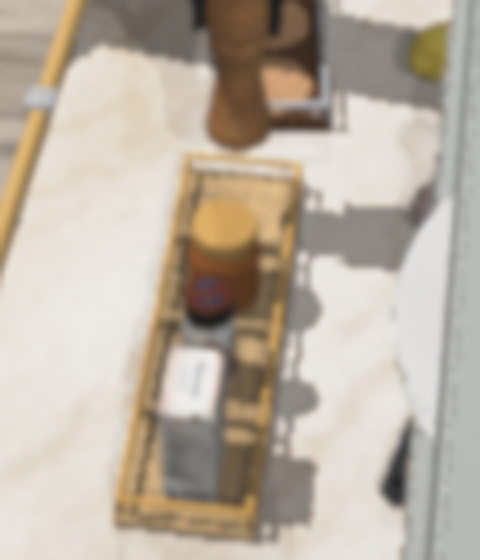

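The wrist view shows the mill held at (265,240) above the leftmost compartment. The side crop shows it hanging upright at (240,80), with the honey jar, spice jar and carton standing below it in the rack. Lowering now.

Call:
send_rows:
  moves: "35 0.5 8 1 0;35 0 14 0 0;35 0 18 0 0;35 0 18 0 0;35 0 14 0 0;35 0 10 0 0;35 0 6 0 0;35 0 4 0 0;35 0 2 0 0;35 0 0 0 0;35 0 0 0 0;35 0 0 0 0"

```text
time_s: 38.07
position: [0.4601, -0.0664, 0.1338]
tcp_rot: [[1.0, 0.001, -0.018], [0.018, -0.001, 1.0], [0.001, -1.0, -0.001]]
force: [-0.3, 0.2, -4.0]
opening: 0.577
```

Call:
send_rows:
  moves: "35 0 2 0 0;35 0 2 0 0;35 0 1 0 0;35 0 0.7 0 0;35 0 0.5 0 0;35 0 0 0 0;35 0 0 0 0"

```text
time_s: 38.65
position: [0.4596, -0.0662, 0.127]
tcp_rot: [[1.0, -0.0, -0.018], [0.018, 0.0, 1.0], [-0.0, -1.0, 0.0]]
force: [0.1, 0.3, -4.3]
opening: 0.576
```

Call:
send_rows:
  moves: "35 0 0.7 0 0;35 0 0.7 0 0;35 0 0 0 0;35 0 0 0 0"

```text
time_s: 38.98
position: [0.4596, -0.0662, 0.1256]
tcp_rot: [[1.0, -0.0, -0.018], [0.018, 0.0, 1.0], [-0.0, -1.0, 0.0]]
force: [-0.3, 1.1, -3.0]
opening: 0.579
```

Call:
send_rows:
  moves: "35 0 0.5 0 0;35 0 0.5 0 0;35 0 0 0 0;35 0 0 0 0"

```text
time_s: 39.32
position: [0.4596, -0.0662, 0.1246]
tcp_rot: [[1.0, -0.0, -0.018], [0.018, 0.0, 1.0], [-0.0, -1.0, 0.0]]
force: [0.0, -0.3, -3.1]
opening: 0.576
```

Call:
send_rows:
  moves: "35 0 0.5 0 0;35 0 0.5 0 0;35 0 0 0 0;35 0 0 0 0"

```text
time_s: 39.65
position: [0.4597, -0.0662, 0.1242]
tcp_rot: [[1.0, 0.001, -0.018], [0.018, -0.0, 1.0], [0.001, -1.0, -0.0]]
force: [-0.9, 1.4, 5.0]
opening: 0.578
```

Contact. Releasing slowly, then lifting and retreating toward the old rack so the top camera has a clear view.

Call:
send_rows:
  moves: "52 0 0 0 0;56 0 0 0 0;62 0 0 0 0;70 0 0 0 0;87 0 0 0 0;87 0 0 0 0;87 0 0 0 0;87 0 -6 0 0;87 0 -12 0 0;87 0 -20 0 0;87 0 -30 0 0;87 0 -30 0 0;87 0 -30 0 0;87 0 -30 0 0;87 0 -20 0 0;87 0 0 0 0"

```text
time_s: 40.98
position: [0.4622, -0.0671, 0.3066]
tcp_rot: [[1.0, 0.01, -0.018], [0.018, -0.004, 1.0], [0.01, -1.0, -0.004]]
force: [-0.2, 0.3, -0.4]
opening: 1.003
```

Call:
send_rows:
  moves: "87 0 0 15 0;87 0 0 30 0;87 0 0 30 0;87 0 0 30 0;87 0 0 30 0;87 0 0 30 0;87 0 0 30 0;87 0 0 30 0;87 0 0 30 0;87 0 0 15 0;87 0 0 0 0;87 0 0 0 0;87 0 0 0 0"

```text
time_s: 42.07
position: [0.4543, 0.203, 0.3011]
tcp_rot: [[1.0, -0.001, -0.018], [0.018, -0.001, 1.0], [-0.001, -1.0, -0.001]]
force: [0.2, 0.3, -0.7]
opening: 0.996
```

```bash
python3 - <<'E'
from h import *
s=stshow(); t=capture("top");P=cloud(t)
a=np.radians(1);R=np.array([[np.cos(a),-np.sin(a)],[np.sin(a),np.cos(a)]])
for n,y,h in(("mill",-.067,.165),("honey",-.157,.085),("spice",-.247,.105),("salt",-.337,.112)):
    q=P[(abs(P[...,0]-.46)<.05)&(abs(P[...,1]-y)<.042)&(abs(P[...,2]-.012-h)<.010)]
    if len(q):
        m=q.mean(0);print(n,len(q),"top",q.max(0)[2].round(3),"expected",.012+h,"world",m.round(3),"in rack",((m[:2]-[.462,-.202])@R).round(3))
    print([ (round(m["p"],2),np.round(m["pixel"])) for m in mark_of(t,n+"_centre")[:2]])
cv2.imwrite("pics/t6.png",cv2.resize(t["image"][140:250,200:410],None,fx=3.5,fy=3.5,interpolation=cv2.INTER_CUBIC))
d=capture("side");cv2.imwrite("pics/s6.png",cv2.resize(d["image"][180:320,200:320],None,fx=4,fy=4,interpolation=cv2.INTER_CUBIC))
E
```

```text
t 42.0667 p [0.4543 0.203  0.3011] head 1.03 ydown [-0.001 -0.001 -1.   ] op 86.7 F [ 0.2  0.3 -0.7] q [11. 15. 94. -0. 71. 10.]
mill 44 top 0.179 expected 0.17700000000000002 world [ 0.456 -0.065  0.174] in rack [-0.004  0.137]
[(0.97, array([174., 295.]))]
honey 264 top 0.102 expected 0.097 world [ 0.459 -0.157  0.097] in rack [-0.003  0.045]
[(0.92, array([176., 322.]))]
spice 169 top 0.123 expected 0.11699999999999999 world [ 0.46  -0.246  0.117] in rack [-0.002 -0.044]
[(0.83, array([176., 352.]))]
salt 321 top 0.128 expected 0.124 world [ 0.463 -0.332  0.122] in rack [-0.001 -0.13 ]
[(0.93, array([170., 378.]))]
```

View pics/t6.png

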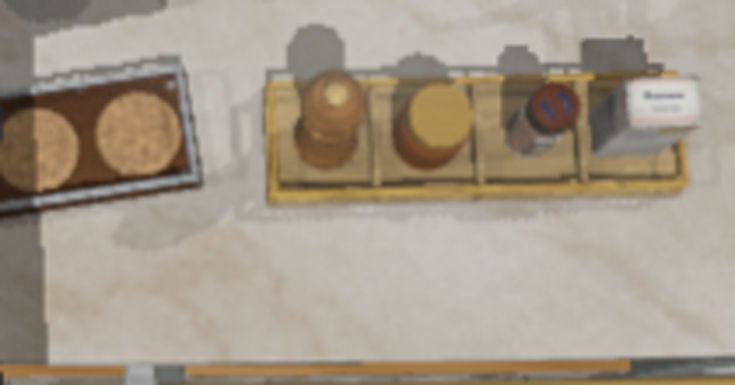

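View pics/s6.png

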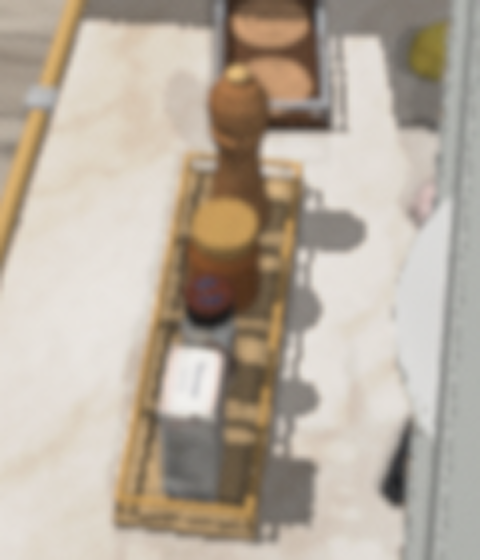

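Both views show mill, honey, spice and carton from left to right, one per compartment, upright and at floor height. The arm is clear of everything.

```bash
python3 -c "
from rig import *
print(hand_in())"
```

```text
the job is handed in; nothing more can be done
None
```

I moved all four things from the dark rack into the light rack in reverse order, one per compartment, and handed the job in at about 42 s of the 115 s limit. Left to right they now stand mill, honey, spice, salt. I left the purple look-alike alone.

- **Position:** The last top-camera check put each thing within about 5 mm of its compartment centre.
- **Height:** Their tops were 2–6 mm above the expected heights, within what I'd put down to camera noise. They are standing on the light rack's floor.
- **Upright:** The side view also showed all four upright, and the gripper was open and clear of everything.
- **Forces:** The highest contact force reported at the end of any move was about 5 N.

No check failed or disagreed beyond a few mm.

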